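# Clamp a practice-skin board: press it home, then wind the handwheel to its rear mark

## Robot

A 7-joint arm with a two-finger parallel gripper is mounted at the origin on the work surface. World frame = base frame: x ahead of the robot, y to its left, z up, the work surface at z = 0. Lengths are in m, angles in rad, forces in N, time in s.
With the tool pointing down it reaches from about 0.35 to 0.9 m from the base axis. Payload 8.1 kg.
Tool frame: the origin (TCP) lies at the very end of the fingers, on their centre line; the grasp point (between the pads) lies 19 mm behind it; z points along the fingers, y is the line along which they close (so a half turn about z gives the same grasp; the last joint's range is limited). The gripper opens to 92 mm and grips with 3 to 60 N. Pads are 19 mm wide; open, the fingers measure 130 mm over their backs; the gripper's body (75 mm by 190 mm) begins 47 mm behind the grasp point.
Start: joints at [-0.103, 0.434, 0.025, 1.573, -0.012, 1.134, -0.075], TCP at [0.625, -0, 0.227] pointing down, gripper open.
Joint ranges: [-2.62, 2.62], [-0.44, 2.09], [-1.27, 1.32], [0.08, 2.57], [-1.32, 4.46], [0.12, 2], [-2.74, 2.74]. Speed limits (rad/s): [2.22, 2.22, 3.01, 3.01, 3.14, 3.14, 3.14].

## Interface

Orientations are given as a rotation vector (axis times angle).
In Python, from cell import readout, cams, job gives the robot as it stands.
- The arm moves only by the tool drive_tool, never from a script. Its argument "commands" is a list of rows, each a list of 3 entries, a list of its own where there are three numbers: the turn, a rotation vector about the tool's x, y, z in rad, then the shift along the tool's x, y, z in cm, then the gripper's target within -1 to 1 (fully open at 1, half-way at 0, shut at -1). A call has 1 to 20 rows; each row is the pose to reach, as a shift and turn from the pose commanded when the call began, along the tool's axes at that moment; what a row does not reach only later rows make up. A row lasts 1/12 s, in which the tool goes at most 41.7 mm and 7.16 degrees, less where a joint would pass 70% of its speed; a pose out of reach is approached as far as the arm can. A call with a gripper value outside its range is refused whole. The fingers move at their own pace and stop on an object; "newtons" is the grip in N (left out, the last holds). Time passes only in rows, so rows that repeat a pose let the fingers close. It gives the time, the measured TCP pose, the force, the opening and the grip force at its end, in the units of the state.
- readout.observe(): the state, without advancing time (a new reading comes with each control period).
- cams.get_image(name): name is "scene" or "side" or "wrist"; returns the picture (480x640x3 uint8, blue, green, red); there is no depth.
- cams.camera_info(name): a dict with "camera_matrix" (3x3 intrinsics, pixels), "R" (3x3) and "t" (3): a world point X has camera coordinates R X + t. Camera axes: x right, y down, z forward; pixel columns grow to the right and rows downward; lengths in m; the calibration is good to about 2 mm. A picture is of the moment at which its call begins: read the wrist's pose just before it. camera_info takes no time and is no camera call; for the wrist camera it gives the pose at the moment of the call.
- job.sign_off(): hands the job in; it is judged then, once.
The state is a dict: "clock": time; "joints": joint angles; "dq": joint speeds; "joint_efforts": joint torques, N m; "position": TCP position; "ee_rot": TCP orientation; "force": force on the tool from outside, world axes, zero at the start; "ft_torque": the same for the moment, N m; "width": opening from 0.0 (shut) to 1.0 (fully open); "gripper_force": force on a finger pad.
Only numpy, scipy, OpenCV 4.12 (cv2) and the standard library are available. Lean on these libraries where they do the work, as an engineer would, in place of code of your own. Each camera call takes 0.05 s, during which the arm holds its last target. There are 200 camera calls.

## Task

Slide the practice-skin board along its channel and press it firmly but gently home against the clamp's springy stop. Then wind the handwheel clockwise by its crank knob until the pointer on its rim lines up with the index post at the back of the clamp, so that the foot holds the board. Do not wind past the post, force anything, or disturb the things standing around, and let go at the end.

Things in the scene. Friction and masses are not known exactly. Their poses are not given: they have to be found in the camera images.
- clamp: Grey bench clamp, fixed. Origin on the table straight below the wheel's axis; z up. A channel for the board runs along its y: mouth at -y, sprung stop at +y; +x is the back, away from the robot. Base 170 (x) x 290 (y, -210 to +80) x 12 mm; guide rails beside the board up to z 24 mm; bridge over the channel, underside z 88, top z 100 mm, 46 mm wide in y; wheel above it.
- holder: Fixed steel end wall of the channel, 90 mm wide, 30 high; origin at the middle of the lower edge of its face, which looks to the clamp's -y. It carries the stop: a rubber buffer plate 70 mm wide, 20 high, whose face stands 18 to 33 mm out from this origin, as the last user set it (find it by feel). It yields at 4 N per mm; 6 to 12 N on it is right, over 20 N is ramming.
- board: Loose carrier board with a beige practice skin on it, 80 (x) x 190 (y) x 16 mm, about 0.4 kg, lying in the channel under the bridge with 2 mm side play, 20 to 70 mm short of the stop. Origin: centre of its underside, axes as the clamp's. Sliding takes about 2 to 5 N.
- grip (a point): On the board's upright grip bar at its -y end: bar 60 mm wide (x), 12 mm thick (y), rising from the board to 60 mm above the board's underside. The point is on the bar's mid-plane, 45 mm above the board's underside (57 mm above the table). The bar can be pushed from behind (-y) or pinched from above.
- nose (a point): Middle of the board's leading end face (+y end), 6 mm above its underside; it meets the buffer. Contact is felt as a rise above the sliding force. After the push the board may ease back 1 or 2 mm and then rests on the buffer.
- axis (a point): Point on the vertical axis of the black spoked handwheel at mid-height of its rim, 118 mm above the table. Rim radius 50 mm, of 12 mm round bar (top at 124 mm). Clockwise from above lowers the foot; takes about 0.22 N m (5 to 9 N at the knob), a little more once the foot bears on the board; stays where it is left; hard end 0.7 rad past the mark.
- knob (a point): Centre of the upright steel crank knob on the rim: 18 mm diameter, from 124 to 160 mm above the table, 44 mm from the axis, opposite the pointer. Pinch it from above and lead it round. It turns in fingers that keep their heading and the wheel may lag the hand by up to 0.3 rad: check the pointer after letting go. The circle is rigid: yield to sideways force.
- pointer (a point): Outer tip of the white pointer blade (5 mm thick) that juts from the wheel's rim, 66 mm from the axis, at rim height. At the start it is 1.2 to 2.6 rad counter-clockwise of the mark.
- mark (a point): Where the pointer's tip stands when it is in line with the index post, a 5 mm thick white upright at the back (+x) of the clamp; 66 mm from the axis, at rim height, 5 mm in front of the post's face.
- foot: Round black sprung foot of 44 mm diameter under the bridge on the wheel's axis. Origin: centre of its underside. It goes down 8 mm per rad of wheel, meets the board about 0.6 rad before the mark and then yields at 2 N per mm, pressing with about 10 N when the pointer is at the mark; more than 15 N spoils the skin.
- towel_roll: Bystander: standing paper towel roll, 110 mm diameter, 220 mm tall. Origin: centre of underside.
- ink_bottle: Bystander: black ink bottle, 40 mm diameter, 120 mm tall. Origin: centre of underside.
- dropper: Bystander: small white dropper bottle, 28 mm diameter, 75 mm tall. Origin: centre of underside.
- rinse_cup: Bystander: clear cup, 76 mm rim diameter, 90 mm tall. Origin: centre of underside.
Not all that is in view belongs to the job. Of the things shaped like the board, the grey one is meant.

How it is judged:
By the outcome, as a careful person would: the job done as asked, in the order asked, and still so for the second after the job is handed in, with the robot touching nothing.
It also fails if it takes over 64 s, if anything falls off the work surface, if the arm or the gripper's body presses on something with over 40 N, if the wrist force passes 120 N, or if a joint passes its speed limit or range.

## Working session

There is one attempt and no reset: what is moved stays moved. The work goes in short steps, Python scripts to look and compute and a tool call to move; the robot and the scene stay as the last step left them, time stands still between calls to the robot, and variables do not carry over. Pictures are saved under pics/ and viewed, at most 10 in all, crops included, and the job is handed in when it is done.

Besides the shell and the picture viewer there is one more tool, called after "Call:" as a command line: name --argument value ..., lists and objects as JSON in quotes. drive_tool: Moves the arm, as the interface text tells. Its arguments: {"type":"object","properties":{"commands":{"type":"array"},"newtons":{"type":"number"}},"required":["commands"]}

```bash
mkdir -p pics; python3 - <<'E'
from cell import readout,cams
import cv2
s=readout.observe();print(s)
for n in ("scene","side"):
    cv2.imwrite(f"pics/{n}0.png",cams.get_image(n)); i=cams.camera_info(n); print(n,i)
E
```

```text
{'clock': 0.0, 'joints': array([-0.10260852,  0.43519483,  0.02497481,  1.57409617, -0.01160673,
        1.13398823, -0.07512721]), 'dq': array([-3.52085466e-06, -6.20128603e-04, -2.15238602e-04,  1.09593439e-03,
        1.74878125e-03, -1.77999338e-04,  1.96445496e-03]), 'joint_efforts': array([ 3.89017032e-04, -6.67853522e+01,  9.84863900e-01, -3.14464223e+01,
       -6.05165795e-02,  4.27553023e-02,  1.12382318e-04]), 'position': array([ 6.24492454e-01, -5.05567075e-05,  2.25962835e-01]), 'ee_rot': array([-2.22084374e+00, -2.22063721e+00,  1.85434494e-03]), 'force': array([-0.03451892,  0.49799258,  0.62019455]), 'ft_torque': array([-0.00441299,  0.02900281,  0.02649668]), 'gripper_force': 0.0, 'width': 1.003974075050846}
scene {'camera_matrix': array([[492.92517027,   0.        , 322.50438554],
       [  0.        , 492.92517027, 247.77845819],
       [  0.        ,   0.        ,   1.        ]]), 'R': array([[ 0.82167397,  0.56988666,  0.00900448],
       [ 0.45787941, -0.65060691, -0.60585237],
       [-0.33940881,  0.50193609, -0.79552613]]), 't': array([-0.4513497 , -0.20097386,  1.41618631])}
side {'camera_matrix': array([[446.916873  ,   0.        , 321.24678431],
       [  0.        , 446.916873  , 241.88760079],
       [  0.        ,   0.        ,   1.        ]]), 'R': array([[-0.92915782, -0.36949459,  0.01181045],
       [-0.2444757 ,  0.59018463, -0.7693593 ],
       [ 0.27730375, -0.71774358, -0.63870711]]), 't': array([0.54129951, 0.24340629, 0.87664241])}
```

View pics/scene0.png

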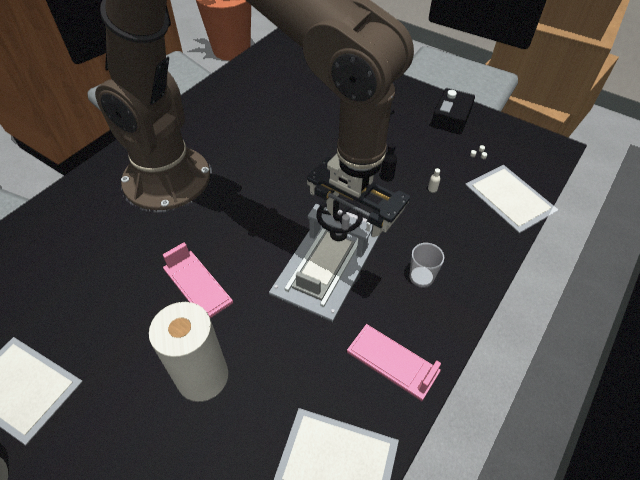

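View pics/side0.png

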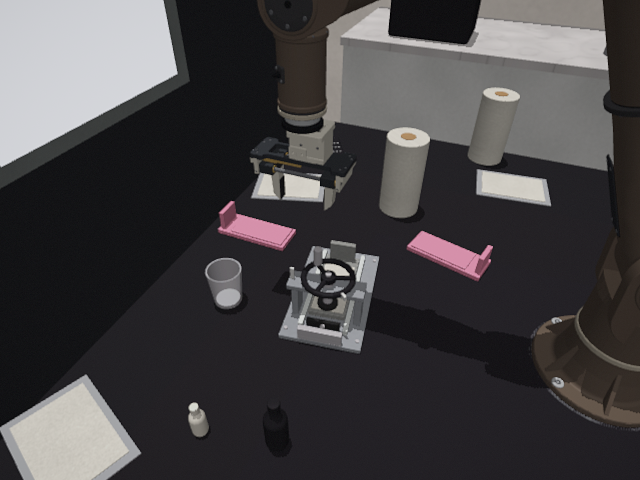

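```bash
python3 - <<'E'
import cv2
a=cv2.imread("pics/side0.png")[235:355,270:390]; b=cv2.imread("pics/scene0.png")[195:320,265:390]
a=cv2.resize(a,(480,480),interpolation=cv2.INTER_CUBIC)
cv2.imwrite("pics/c_side.png",cv2.resize(a,(600,600)));cv2.imwrite("pics/c_scene.png",cv2.resize(b,(600,600),interpolation=cv2.INTER_CUBIC))
E
```

```text
(no output)
```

View pics/c_side.png

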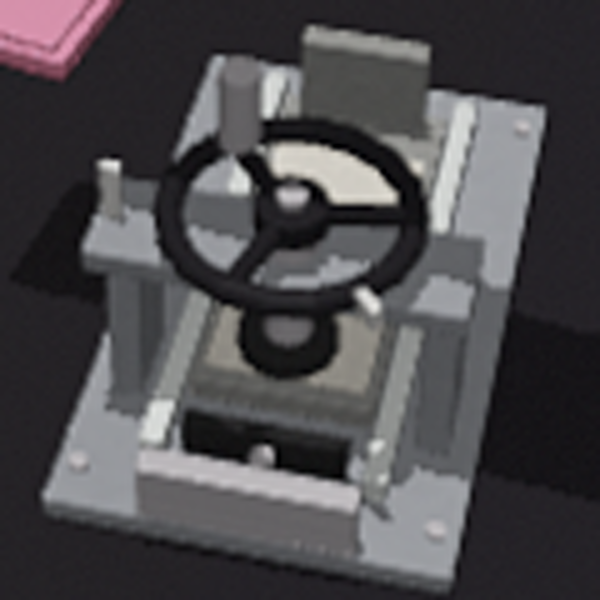

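View pics/c_scene.png

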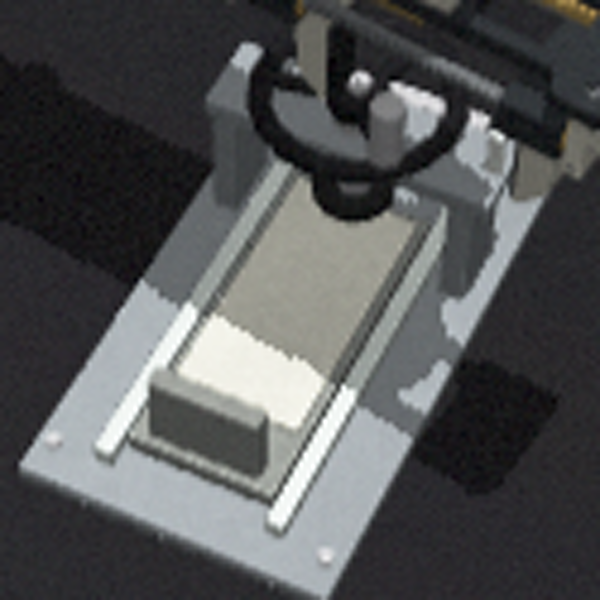

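```bash
cat > h.py <<'E'
import numpy as np
from cell import cams
from scipy.optimize import least_squares
I={n:cams.camera_info(n) for n in("scene","side")}
def proj(n,X):
    c=I[n]["R"]@X+I[n]["t"]; p=I[n]["camera_matrix"]@c; return p[:2]/p[2]
def sd(u,v): return np.array([u/5+270-.4,v/5+235-.4])
def sc(u,v): return np.array([u/4.8+265-.4,v/4.8+195-.4])
E
python3 - <<'E'
from h import *
def W(p,x,y,z):
    c,s=np.cos(p[2]),np.sin(p[2]); return np.array([p[0]+c*x-s*y,p[1]+s*x+c*y,z])
def obs(p):
    b=p[3]; k=p[4]; a=k+np.pi
    L=[("side",sd(45,495),(.085,.08,.012)),("side",sd(450,578),(-.085,.08,.012)),("side",sd(546,105),(-.085,-.21,.012)),("side",sd(215,55),(.085,-.21,.012)),
    ("scene",sc(22,465),(-.085,-.21,.012)),("scene",sc(328,598),(.085,-.21,.012)),
    ("side",sd(429,52),(-.03,b,.072)),("side",sd(306,37),(.03,b,.072)),("scene",sc(158,369),(-.03,b,.072)),("scene",sc(269,409),(.03,b,.072)),
    ("side",sd(243,67),(.044*np.cos(k),.044*np.sin(k),.16)),("scene",sc(387,102),(.044*np.cos(k),.044*np.sin(k),.16)),
    ("side",sd(374,305),(.066*np.cos(a),.066*np.sin(a),.118))]
    return L
f=lambda p:np.concatenate([proj(n,W(p,*X))-u for n,u,X in obs(p)])
r=least_squares(f,[.6,-.1,0,-.17,-1.2]);p=r.x
print(p.round(4),"pointer angle",p[4]+np.pi);print(f(p).reshape(-1,2).round(1))
print("grip",W(p,0,p[3],.057),"knob",W(p,.044*np.cos(p[4]),.044*np.sin(p[4]),.142),"mark",W(p,.066,0,.118))
for n,pt in(("side",(109,165)),("side",(115,217))):print("post px",sd(*pt))
print("mark/post proj",proj("side",W(p,.073,0,.118)),proj("side",W(p,.073,0,.1)))
from scipy.optimize import least_squares as ls
for nm,s,c in(("cup",(228,300),(423,280)),("dropper",(199,433),(433,189)),("ink",(277,443),(388,177)),("towel",(400,212),(203,393))):
    q=ls(lambda v:np.r_[proj("side",np.r_[v,0])-s,proj("scene",np.r_[v,0])-c],[.6,0]).x;print(nm,q.round(3))
E
```

```text
[ 0.5376  0.0819  0.1548 -0.1618 -0.8361] pointer angle 2.3055319096708358
[[-0.9  0.3]
 [ 0.4 -0.5]
 [-0.4 -0.1]
 [-1.1 -0.6]
 [-1.8  0.3]
 [-0.8  0.4]
 [-0.8  0.8]
 [-1.4 -0.1]
 [-1.  -0.6]
 [-0.7  0.6]
 [-1.   0.1]
 [-0.4  0.6]
 [ 0.7  2.5]]
grip [ 0.56253819 -0.0779926   0.057     ] knob [0.57175947 0.05420189 0.142     ] mark [0.60279077 0.09208893 0.118     ]
post px [291.4 267.6]
post px [292.6 278. ]
mark/post proj [292.43458542 270.85005846] [292.69277486 277.25038864]
cup [0.766 0.117]
dropper [0.646 0.407]
ink [0.516 0.373]
towel [ 0.512 -0.4  ]
```

Call:
drive_tool --commands '[[[0,0,-0.05],[-4,-1.8,0],-1],[[0,0,-0.1],[-8,-3.6,0],-1],[[0,0,-0.155],[-12.35,-5.5,0],-1],[[0,0,-0.155],[-12.35,-5.5,4],-1],[[0,0,-0.155],[-12.35,-5.5,8],-1],[[0,0,-0.155],[-12.35,-5.5,12],-1],[[0,0,-0.155],[-12.35,-5.5,16],-1],[[0,0,-0.155],[-12.35,-5.5,19.2],-1],[[0,0,-0.155],[-12.35,-5.5,19.2],-1],[[0,0,-0.155],[-12.35,-5.5,19.2],-1],[[0,0,-0.155],[-12.35,-5.5,19.2],-1]]' --newtons 20

```text
clock: 1.02
position: [0.5711, -0.1237, 0.0363]
ee_rot: [2.042, 2.386, 0.001]
force: [-0.5, 0.7, 0.7]
width: 0.25
gripper_force: 0.0
```

Call:
drive_tool --commands '[[[0,0,0],[1,0,0.4],-1],[[0,0,0],[1.8,0,0.4],-1],[[0,0,0],[2.2,0,0.4],-1],[[0,0,0],[2.6,0,0.4],-1],[[0,0,0],[3.0,0,0.4],-1],[[0,0,0],[3.4,0,0.4],-1],[[0,0,0],[3.8,0,0.4],-1],[[0,0,0],[4.2,0,0.4],-1]]'

```text
clock: 1.68
position: [0.5649, -0.0837, 0.032]
ee_rot: [2.042, 2.382, 0.001]
force: [2.5, -5.4, 5.9]
width: 0.004
gripper_force: 3.4
```

Call:
drive_tool --commands '[[[0,0,0],[0.2,0,0],-1],[[0,0,0],[0.4,0,0],-1],[[0,0,0],[0.6,0,0],-1],[[0,0,0],[0.8,0,0],-1],[[0,0,0],[0.8,0,0],-1]]'

```text
clock: 2.1
position: [0.5636, -0.0755, 0.0319]
ee_rot: [2.042, 2.383, 0.001]
force: [1.5, -5.2, 5.3]
width: 0.003
gripper_force: 2.9
```

```bash
python3 - <<'E'
from cell import readout,cams
import cv2
s=readout.observe();print(s['position'],s['force'],s['ft_torque'])
from cell import cams
a=cams.get_image("side")[235:355,270:390]; b=cams.get_image("scene")[195:320,265:390]
cv2.imwrite("pics/push1.png",cv2.hconcat([cv2.resize(x,(400,400),interpolation=cv2.INTER_CUBIC) for x in(a,b)]))
E
```

```text
[ 0.56356589 -0.07554097  0.0319417 ] [ 1.50653077 -5.16255298  5.25991703] [-1.05977984 -0.3676113  -0.05721065]
```

View pics/push1.png

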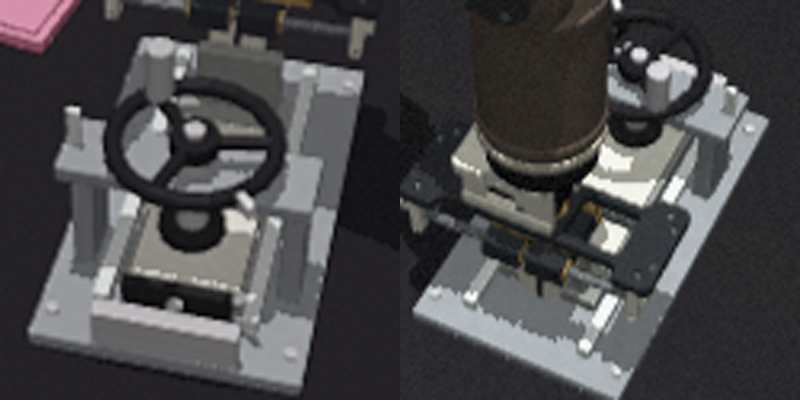

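Call:
drive_tool --commands '[[[0,0,0],[0,0,-0.5],-1],[[0,0,0],[0,0,-0.5],-1],[[0,0,0],[0.2,0,-0.5],-1],[[0,0,0],[0.4,0,-0.5],-1],[[0,0,0],[0.4,0,-0.5],-1]]'

```text
clock: 2.62
position: [0.5622, -0.0728, 0.0361]
ee_rot: [2.043, 2.382, -0.002]
force: [2.3, -10.7, -0.6]
width: 0.007
gripper_force: 5.4
```

Call:
drive_tool --commands '[[[0,0,0],[0,0,0],-1],[[0,0,0],[0,0,0],-1]]'

```text
clock: 2.78
position: [0.5622, -0.0729, 0.0361]
ee_rot: [2.043, 2.382, -0.002]
force: [2.7, -11.6, -1.7]
width: 0.006
gripper_force: 5.4
```

Call:
drive_tool --commands '[[[0,0,0],[0.1,0,0],-1],[[0,0,0],[0.1,0,0],-1]]'

```text
clock: 2.95
position: [0.5621, -0.0725, 0.0361]
ee_rot: [2.044, 2.381, -0.003]
force: [3.1, -12.3, -1.4]
width: 0.004
gripper_force: 6.2
```

Call:
drive_tool --commands '[[[0,0,0],[0.1,0,0],-1],[[0,0,0],[0.1,0,0],-1],[[0,0,0],[0.1,0,0],-1]]'

```text
clock: 3.2
position: [0.5621, -0.0721, 0.0362]
ee_rot: [2.044, 2.381, -0.003]
force: [2.5, -14.1, -0.4]
width: 0.001
gripper_force: 7.0
```

```bash
python3 - <<'E'
from cell import readout,cams
import cv2
s=readout.observe();print(s['position'],s['force'],s['ft_torque'])
a=cams.get_image("side")[275:350,275:375]
cv2.imwrite("pics/push2.png",cv2.resize(a,(800,600),interpolation=cv2.INTER_CUBIC))
E
```

```text
[ 0.56208036 -0.07211117  0.03616861] [  2.45678636 -14.07867059  -0.43329365] [-3.08484968 -0.57657318 -0.01105126]
```

View pics/push2.png

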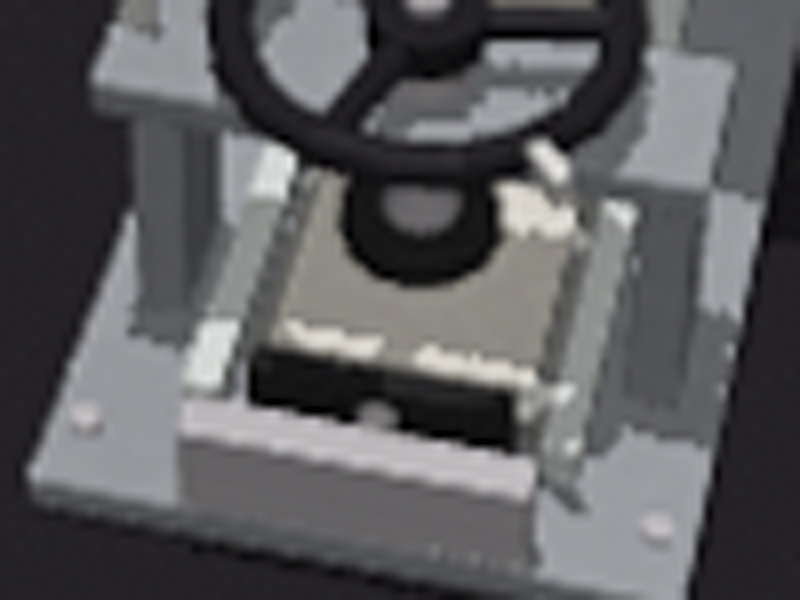

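Call:
drive_tool --commands '[[[0,0,0],[-0.6,0,0],-1],[[0,0,0],[-2,0,0],-1],[[0,0,0],[-2.5,0,0],-1],[[0,0,0],[-2.5,0,-4],-0.3],[[0,0,0],[-2.5,0,-8],0],[[0,0,0],[-2.5,0,-12],0],[[0,0,0],[-2.5,0,-16],0],[[0,0,0],[0.5,1,-18],0],[[0,0,0],[4.5,2,-18],0],[[0,0,0],[8.5,2.9,-18],0],[[0,0,0],[11.9,2.9,-18],0],[[0,0,0],[11.9,2.9,-18],0],[[0,0,0],[11.9,2.9,-18],0]]'

```text
clock: 4.33
position: [0.5709, 0.0569, 0.2156]
ee_rot: [-2.036, -2.391, -0.001]
force: [-0.3, -1.9, 0.4]
width: 0.498
gripper_force: 0.0
```

```bash
python3 - <<'E'
from cell import readout,cams
import cv2
s=readout.observe();print(s['position'],s['force'],s['ee_rot'])
a=cams.get_image("side")[235:355,270:390]; b=cams.get_image("wrist"); i=cams.camera_info("wrist")
print(i)
cv2.imwrite("pics/hov.png",cv2.hconcat([cv2.resize(a,(300,300),interpolation=cv2.INTER_CUBIC),cv2.resize(b,(400,300))]))
E
```

```text
[0.57094516 0.05687122 0.21562869] [-0.29450496 -1.92727312  0.38614218] [-2.03561173e+00 -2.39098715e+00 -6.10253490e-04]
{'camera_matrix': array([[417.75609767,   0.        , 309.2504584 ],
       [  0.        , 417.75609767, 236.42772244],
       [  0.        ,   0.        ,   1.        ]]), 'R': array([[ 0.98807788,  0.15394535, -0.00171205],
       [ 0.14813261, -0.94762275,  0.28296263],
       [ 0.0419384 , -0.27984273, -0.95912941]]), 't': array([-0.57076445, -0.06704149,  0.37083138])}
```

View pics/hov.png

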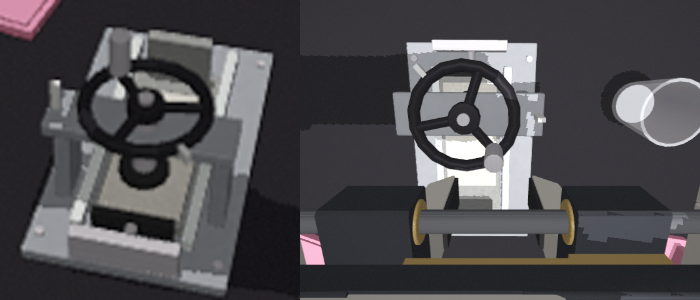

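```bash
cat >> h.py <<'E'
def cl(X): 
    d=np.array(X[:2])-[.5376,.0819];c,s=np.cos(.1548),np.sin(.1548);return np.array([c*d[0]+s*d[1],-s*d[0]+c*d[1]])
def back(i,uv,z):
    d=i["R"].T@np.linalg.solve(i["camera_matrix"],[*uv,1]);o=-i["R"].T@i["t"];return o+d*(z-o[2])/d[2]
E
python3 - <<'E'
from h import *
i=cams.camera_info("wrist")
for n,uv,z in(("hub?",(163,120),.124),("knobtop",(193,155.5),.160),("pointer",(113,56),.118),("post",(243,121.5),.125)):
    X=back(i,(np.array(uv)/.625),z);c=cl(X);print(n,X.round(4),c.round(4),np.arctan2(c[1],c[0]),np.hypot(*c))
E
```

```text
hub? [0.536  0.0784 0.124 ] [-0.0021 -0.0032] -2.1496366878308892 0.0038390773220568514
knobtop [0.5685 0.0589 0.16  ] [ 0.027  -0.0275] -0.7950198576608258 0.038543247150068474
pointer [0.4825 0.1295 0.118 ] [-0.0471  0.0556] 2.274147974384937 0.07285010458302278
post [0.6125 0.089  0.125 ] [ 0.0751 -0.0045] -0.05966732783297499 0.07524316710152698
```

Call:
drive_tool --commands '[[[0,0,0],[-0.1,0,3],0],[[0,0,0],[-0.1,0,6],0],[[0,0,0],[-0.1,0,8.3],0],[[0,0,0],[-0.1,0,8.3],0],[[0,0,0],[-0.1,0,8.3],-0.8],[[0,0,0],[-0.1,0,8.3],-0.8],[[0,0,0],[-0.1,0,8.3],-0.8],[[0,0,0],[-0.1,0,8.3],-0.8],[[0,0,0],[-0.1,0,8.3],-0.8]]' --newtons 30

```text
clock: 5.18
position: [0.5721, 0.0529, 0.1339]
ee_rot: [2.043, 2.386, 0.001]
force: [0.7, -0.1, 10.1]
width: 0.189
gripper_force: 30.1
```

Call:
drive_tool --commands '[[[0,0,0],[0,0,-0.2],-0.8],[[0,0,0],[-0.14,-0.17,-0.2],-0.8],[[0,0,0],[-0.27,-0.34,-0.2],-0.8],[[0,0,0],[-0.39,-0.52,-0.2],-0.8],[[0,0,0],[-0.51,-0.71,-0.2],-0.8],[[0,0,0],[-0.61,-0.91,-0.2],-0.8],[[0,0,0],[-0.71,-1.11,-0.2],-0.8],[[0,0,0],[-0.79,-1.31,-0.2],-0.8],[[0,0,0],[-0.87,-1.52,-0.2],-0.8],[[0,0,0],[-0.87,-1.52,-0.2],-0.8]]'

```text
clock: 6.02
position: [0.5609, 0.0403, 0.1343]
ee_rot: [2.042, 2.381, 0.004]
force: [15.5, -3.7, -20.7]
width: 0.189
gripper_force: 30.0
```

Call:
drive_tool --commands '[[[0,0,0],[-0.1,0,0.13],-0.8],[[0,0,0],[-0.2,0,0.13],-0.8],[[0,0,0],[-0.26,-0.21,0.13],-0.8],[[0,0,0],[-0.32,-0.42,0.13],-0.8],[[0,0,0],[-0.36,-0.63,0.13],-0.8],[[0,0,0],[-0.39,-0.85,0.13],-0.8],[[0,0,0],[-0.41,-1.07,0.13],-0.8],[[0,0,0],[-0.42,-1.29,0.13],-0.8],[[0,0,0],[-0.42,-1.29,0.13],-0.8]]'

```text
clock: 6.77
position: [0.5498, 0.033, 0.1341]
ee_rot: [2.042, 2.378, 0.005]
force: [14.2, -8.0, -13.0]
width: 0.189
gripper_force: 30.0
```

```bash
python3 - <<'E'
from cell import readout,cams
import cv2
a=cams.get_image("side");cv2.imwrite("pics/side_mid.png",a);a=a[242:317,282:382]; b=cams.get_image("wrist"); cv2.imwrite("pics/wr_mid.png",b);print(cams.camera_info("wrist"))
cv2.imwrite("pics/mid.png",cv2.hconcat([cv2.resize(a,(400,300),interpolation=cv2.INTER_CUBIC),cv2.resize(b,(400,300))]))
E
```

```text
{'camera_matrix': array([[417.75609767,   0.        , 309.2504584 ],
       [  0.        , 417.75609767, 236.42772244],
       [  0.        ,   0.        ,   1.        ]]), 'R': array([[ 0.98851455,  0.15102714,  0.00545866],
       [ 0.14319854, -0.94759606,  0.28557991],
       [ 0.04830292, -0.28151823, -0.95833935]]), 't': array([-0.54751018, -0.0573179 ,  0.2844488 ])}
```

View pics/mid.png

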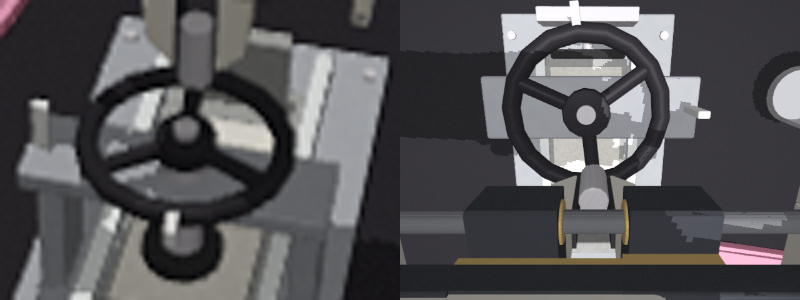

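```bash
python3 - <<'E'
from h import *
i=cams.camera_info("wrist")
for n,uv,z in(("hub",(187,114),.124),("hub",(187,114),.130),("rimL",(103,110),.118),("rimR",(269,110),.118),("rimTop",(184,22),.118),("pointer",(174,7),.118),("post",(303,114.5),.127),("knobtop",(193,180),.16)):
    X=back(i,(np.array(uv)/.625),z);c=cl(X);print(n,z,X.round(4),c.round(4),np.arctan2(c[1],c[0]).round(3))
for n,uv in(("ptr",(174,222)),("hubtop",(187,127)),("knobtop",(199,20)),):
  for z in (.118,.128,.16):
    X=back(I["side"],(uv[0]/4+282,uv[1]/4+242),z);print(n,z,cl(X).round(4))
E
```

```text
hub 0.124 [0.5367 0.081  0.124 ] [-0.001  -0.0007] -2.519
hub 0.13 [0.5367 0.082  0.13  ] [-0.0009  0.0002] 2.884
rimL 0.118 [0.4811 0.0743 0.118 ] [-0.057   0.0012] 3.121
rimR 0.118 [0.5905 0.0909 0.118 ] [0.0536 0.0008] 0.014
rimTop 0.118 [0.5268 0.1354 0.118 ] [-0.0024  0.0545] 1.615
pointer 0.118 [0.5198 0.1426 0.118 ] [-0.0083  0.0627] 1.702
post 0.127 [0.6097 0.0923 0.127 ] [ 0.0729 -0.0009] -0.012
knobtop 0.16 [0.545  0.0515 0.16  ] [ 0.0026 -0.0312] -1.488
ptr 0.118 [-0.0078  0.0561]
ptr 0.128 [-0.0096  0.0653]
ptr 0.16 [-0.0155  0.0948]
hubtop 0.118 [-0.0002 -0.0089]
hubtop 0.128 [-0.0022  0.0014]
hubtop 0.16 [-0.0084  0.0342]
knobtop 0.118 [ 0.0109 -0.0916]
knobtop 0.128 [ 0.0088 -0.08  ]
knobtop 0.16 [ 0.0019 -0.0429]
```

Call:
drive_tool --commands '[[[0,0,0],[0,0,0],-0.35],[[0,0,0],[0,0,0],-0.35],[[0,0,0],[0,0,0],-0.35],[[0,0,0],[0,0,0],-0.35]]'

```text
clock: 7.2
position: [0.5459, 0.0362, 0.1337]
ee_rot: [-2.042, -2.387, -0.0]
force: [0.2, 0.1, 0.2]
width: 0.323
gripper_force: 0.0
```

```bash
python3 - <<'E'
from h import *
from cell import readout
s=readout.observe();print(s['position'],cl(s['position']),s['force'],s['joints'],s['width'])
E
```

```text
[0.54585077 0.03619023 0.133665  ] [ 0.00110446 -0.04643532] [0.22776387 0.13000547 0.22790345] [-0.14113883  0.40866073 -0.03009811  1.87462269  0.01542152  0.85851188
 -0.02338856] 0.3228460648945267
```

Call:
drive_tool --commands '[[[0,0,0],[0.27,0.3,0],-0.35],[[0,0,0],[0.27,0.3,0],-0.35],[[0,0,0],[0.27,0.3,0],-0.8],[[0,0,0],[0.27,0.3,0],-0.8],[[0,0,0],[0.27,0.3,0],-0.8],[[0,0,0.05],[0.25,0.08,0],-0.8],[[0,0,0.1],[0.24,-0.14,0],-0.8],[[0,0,0.15],[0.25,-0.36,0],-0.8],[[0,0,0.2],[0.26,-0.58,0],-0.8],[[0,0,0.25],[0.28,-0.8,0],-0.8],[[0,0,0.3],[0.31,-1.01,0],-0.8],[[0,0,0.35],[0.36,-1.23,0],-0.8],[[0,0,0.4],[0.42,-1.44,0],-0.8],[[0,0,0.4],[0.42,-1.44,0],-0.8]]'

```text
clock: 8.37
position: [0.5313, 0.0381, 0.1334]
ee_rot: [2.478, 1.931, 0.001]
force: [2.7, 2.0, -2.7]
width: 0.188
gripper_force: 30.0
```

```bash
cat > st.py <<'E'
from h import *
from cell import readout
s=readout.observe();c=cl(s['position']);f=cl(s['force'][:2]+np.array([.5376,.0819]))
print(c.round(4),"r",np.hypot(c[0]+.001,c[1]),"k",np.arctan2(c[1],c[0]+.001),"fcl",f,s['force'][2])
E
python3 st.py
```

```text
[-0.013  -0.0423] r 0.04392653575785192 k -1.8474349743529568 fcl [2.95716076 1.53995088] -2.706114861788953
```

Call:
drive_tool --commands '[[[0,0,0.05],[-0.02,-0.22,0],-0.8],[[0,0,0.1],[-0.03,-0.44,0],-0.8],[[0,0,0.15],[-0.02,-0.66,0],-0.8],[[0,0,0.2],[-0.01,-0.88,0],-0.8],[[0,0,0.25],[0.01,-1.1,0],-0.8],[[0,0,0.3],[0.04,-1.31,0],-0.8],[[0,0,0.35],[0.09,-1.53,0],-0.8],[[0,0,0.4],[0.15,-1.74,0],-0.8],[[0,0,0.45],[0.22,-1.95,0],-0.8],[[0,0,0.5],[0.29,-2.16,0],-0.8],[[0,0,0.55],[0.38,-2.36,0],-0.8],[[0,0,0.6],[0.48,-2.56,0],-0.8],[[0,0,0.6],[0.48,-2.56,0],-0.8]]'

```text
clock: 9.45
position: [0.508, 0.0494, 0.1334]
ee_rot: [-2.937, -1.115, -0.002]
force: [4.2, 2.9, -5.5]
width: 0.188
gripper_force: 30.0
```

```bash
python3 st.py
```

```text
[-0.0342 -0.0276] r 0.0432000562430525 k -2.448788067790529 fcl [4.59960582 2.25078061] -5.458379200833684
```

Call:
drive_tool --commands '[[[0,0,0.05],[-0.02,-0.22,0],-0.8],[[0,0,0.1],[-0.03,-0.44,0],-0.8],[[0,0,0.15],[-0.02,-0.66,0],-0.8],[[0,0,0.2],[-0.01,-0.88,0],-0.8],[[0,0,0.25],[0.01,-1.1,0],-0.8],[[0,0,0.3],[0.04,-1.31,0],-0.8],[[0,0,0.35],[0.09,-1.53,0],-0.8],[[0,0,0.4],[0.15,-1.74,0],-0.8],[[0,0,0.45],[0.22,-1.95,0],-0.8],[[0,0,0.5],[0.29,-2.16,0],-0.8],[[0,0,0.55],[0.38,-2.36,0],-0.8],[[0,0,0.55],[0.38,-2.36,0],-0.8],[[0,0,0.55],[0.38,-2.36,0],-0.8]]'

```text
clock: 10.53
position: [0.4958, 0.0692, 0.1335]
ee_rot: [-3.129, -0.281, -0.003]
force: [6.2, 1.9, -7.2]
width: 0.19
gripper_force: 30.0
```

```bash
python3 st.py; python3 - <<'E'
from cell import readout,cams
import cv2
a=cams.get_image("side");cv2.imwrite("pics/side_e.png",a);a=a[242:317,282:382]; b=cams.get_image("wrist"); cv2.imwrite("pics/wr_e.png",b)
cv2.imwrite("pics/e.png",cv2.hconcat([cv2.resize(a,(400,300),interpolation=cv2.INTER_CUBIC),cv2.resize(b,(400,300))]))
E
```

```text
[-0.0433 -0.0061] r 0.04269016801035164 k -2.9990982739464926 fcl [6.46987729 0.93327608] -7.193254704883785
```

View pics/e.png

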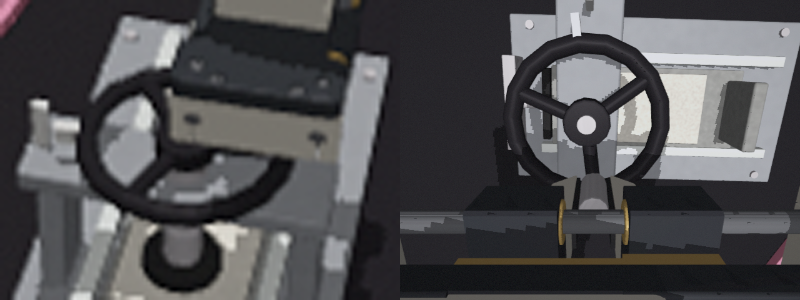

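```bash
cat > pt.py <<'E'
from h import *
import cv2,sys
b=cv2.imread(sys.argv[1]);i=cams.camera_info("wrist");g=b.min(2)
def cen(x0,x1,y0,y1,th):
    n,l,st,c=cv2.connectedComponentsWithStats((g[y0:y1,x0:x1]>th).astype(np.uint8))
    return [(c[k]+[x0,y0],st[k][4],st[k][:4]+[x0,y0,0,0]) for k in range(1,n) if st[k][4]>15]
x0,x1,y0,y1=map(int,sys.argv[2:6])
for th in(225,):
    for c,a,bb in cen(x0,x1,y0,y1,th): 
        X=cl(back(i,c,.118));print("white",c.round(1),a,bb,X.round(4),np.arctan2(X[1],X[0]+.001).round(3))
for c,a,bb in cen(270,330,160,220,190): print("hub",c.round(1),a,[cl(back(i,c,z)).round(4) for z in(.124,.13)])
print(g[y0:y1:4,x0:x1:2])
E
python3 pt.py pics/wr_e.png 266 314 0 62
```

```text
hub [298.1 199.9] 675 [array([-0.0026, -0.0006]), array([-0.0014, -0.0007])]
[[170 170 169 171 172 170 170 171 171 171 172 172 172 172 172 129 121 133
  138 141 144 114 149 173]
 [169 170 171 171 171 172 170 171 170 172 172 171 173 172 110 104  92  90
   91  90  89  85 148 174]
 [170 168 169 170 170 171 170 170 171 171 171 171 172 161 113 107  92  89
   89  90  88  87 162 173]
 [171 169 169 170 170 171 170 170 171 171 170 172 171 160 110 111  92  90
   89  88  87  86 160 172]
 [169 169 169 169 169 170 172 170 170 171 170 173 172 111 113 113 100  88
   88  89  88  94 173 173]
 [170 170 168 172 178 190 199 211 218 218 191 172 162 111 113 110 110 112
  109 110 172 172 173 172]
 [170 169 170 186 219 219 219 219 219 218 189 171 161 117 115 110 111 111
  111 133 174 173 173 172]
 [171 171 172 179 219 219 219 219 219 219 206 170 171 172 172 173 172 173
  172 174 173 174 173 171]
 [171 173 171 173 219 219 219 219 219 220 215 147 170 169 171 171 172 174
  174 174 174 172 173 171]
 [172 173 172 173 204 219 219 219 220 219 220 126 171 172 172 172 173 174
  173 174 174 173 172 171]
 [173 171 172 172 160 219 219 219 220 219 219 165 172 173 174 173 173 173
  173 173 174 172 174 173]
 [172 172 171 160 133 219 219 219 219 219 220 206 173 173 174 174 172 173
  172 173 172 172 172 172]
 [172 171 170 160 120 219 220 220 219 219 219 211 159 173 173 173 172 173
  172 172 173 174 172 174]
 [171 170 171 171 118 204 220 220 220 220 220 215  32  63  74 111 136 147
  167 169 170 170 172 172]
 [101  27  27  27  31 154 220 220 220 218 218 220  79  31  33  28  33  34
   30  35  31  31  32  32]
 [ 30  35  33  36  35  37  35  36  39  39  35  35  40  36  37  33  34  35
   35  34  40  37  38  35]]
```

```bash
python3 - <<'E'
from h import *
i=cams.camera_info("wrist")
ax=cl(back(i,(298.1,199.9),.130))
for n,uv,z in(("tip",(280,21),.1205),("base",(283.3,56),.1205),("postbase",(299,22),.1),("posttop",(301.5,2),.127)):
    c=cl(back(i,uv,z));d=c-ax;print(n,c.round(4),np.hypot(*d).round(4),np.arctan2(d[1],d[0]).round(3),np.arctan2(c[1],c[0]+.001).round(3))
E
```

```text
tip [0.064  0.0074] 0.0659 0.123 0.113
base [0.052  0.0061] 0.0538 0.126 0.114
postbase [0.0677 0.0009] 0.0691 0.023 0.013
posttop [ 0.069  -0.0006] 0.0704 0.001 -0.009
```

Call:
drive_tool --commands '[[[0,0,0.04],[-0.01,-0.17,0],-0.8],[[0,0,0.08],[-0.02,-0.35,0],-0.8],[[0,0,0.11],[-0.03,-0.49,0],-0.8],[[0,0,0.11],[-0.03,-0.49,0],-0.8],[[0,0,0.11],[-0.03,-0.49,0],-0.35],[[0,0,0.11],[-0.03,-0.49,0],-0.35],[[0,0,0.11],[-0.03,-0.49,0],-0.35],[[0,0,0.11],[-0.03,-0.49,0],-0.35]]'

```text
clock: 11.3
position: [0.4933, 0.0733, 0.1335]
ee_rot: [3.14, 0.104, -0.001]
force: [-0.4, 0.0, 0.1]
width: 0.323
gripper_force: 0.0
```

```bash
python3 st.py; cat > e2.py <<'E'
from h import *
import cv2,sys
b=cams.get_image("wrist");i=cams.camera_info("wrist");cv2.imwrite(sys.argv[1],b);g=b.min(2)
n,l,st,c=cv2.connectedComponentsWithStats((g[160:240,250:350]>190).astype(np.uint8))
k=1+np.argmax(st[1:,4]);h=c[k]+[250,160];ax=cl(back(i,h,.130));print("hub",h,st[k],ax)
n,l,st,c=cv2.connectedComponentsWithStats(((g[:70,240:350]>205)&(g[:70,240:350]<235)).astype(np.uint8))
for k in range(1,n):
    if st[k][4]>100:
        X=cl(back(i,c[k]+[240,0],.1205));d=X-ax;print(c[k]+[240,0],st[k],X,np.arctan2(d[1],d[0]),np.hypot(*d))
E
python3 e2.py pics/f1.png
```

```text
[-0.0451 -0.0017] r 0.04417684997967611 k -3.103790398038129 fcl [-0.42307691  0.07484569] 0.12987574238378238
hub [296.39708029 196.17080292] [ 32  22  30  29 685] [-0.00136228 -0.00070142]
[277.43312102  34.01910828] [ 29  15  17  39 471] [0.05856637 0.00084302] 0.025765760677581257 0.05994854791755282
```

Call:
drive_tool --commands '[[[0,0,0],[0,0,0],-0.1],[[0,0,0],[0,0,-2],-0.1],[[0,0,0],[0,0,-5],-0.1],[[0,0,0],[0,0,-8],-0.1],[[0,0,0],[0,0,-8],-0.1],[[0,0,0],[0,0,-8],-0.1],[[0,0,0],[0,0,-8],-0.1]]'

```text
clock: 11.93
position: [0.4932, 0.0736, 0.2131]
ee_rot: [-3.14, -0.104, 0.0]
force: [-0.7, -0.1, 0.5]
width: 0.446
gripper_force: 0.0
```

```bash
python3 - <<'E'
from h import *
import cv2
b=cams.get_image("wrist");i=cams.camera_info("wrist")
def pr(cx,cy,z):
    c,s=np.cos(.1548),np.sin(.1548);X=np.array([.5376+c*cx-s*cy,.0819+s*cx+c*cy,z]);p=i["camera_matrix"]@(i["R"]@X+i["t"]);return p[:2]/p[2]
print("axis",pr(-.001,-.0007,.13),"mark",pr(.065,0,.1205),"post",pr(.07,0,.127))
s=cams.get_image("side");cv2.imwrite("pics/wf.png",b);cv2.imwrite("pics/sf.png",s)
y=int(pr(.065,0,.12)[1]);y0=max(0,y-40);print(y0)
cv2.imwrite("pics/final.png",cv2.hconcat([cv2.resize(b[y0:y0+150,225:375],(400,400),interpolation=cv2.INTER_CUBIC),cv2.resize(s[235:355,275:395],(400,400),interpolation=cv2.INTER_CUBIC)]))
E
```

```text
axis [300.61398946 168.24748107] mark [288.33958843  46.05557773] post [286.79158005  34.00510556]
6
```

View pics/final.png

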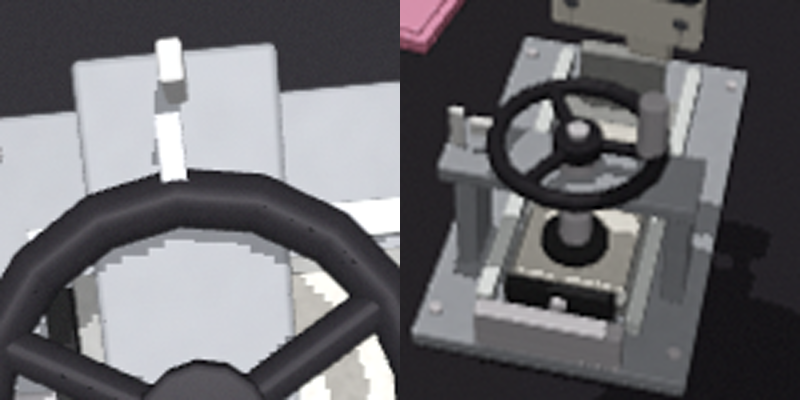

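```bash
python3 -c "
from cell import job
print(job.sign_off())"
```

```text
the job is handed in; nothing more can be done
None
```

The board is home against the sprung stop, pressed with about 10 N. The handwheel is wound until its pointer lines up with the index post, about 0.02–0.03 rad short of it by my reading and not past it. The gripper has let go and is clear, and the job is handed in.

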